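# Shelve the heat sink behind its like

## Robot

A 6-joint arm with a two-finger parallel gripper is mounted at the origin on the work surface. World frame = base frame: x ahead of the robot, y to its left, z up, the work surface at z = 0. Lengths are in mm, angles in degrees, forces in N, time in s.
With the tool pointing down it reaches from about 350 to 850 mm from the base axis. Payload 8.1 kg.
Tool frame: the origin (TCP) lies on the centre line of the jaws, within the pads' length; the fingertips stand 19 mm ahead of it and the grasp point (between the pads) is the TCP; z points along the fingers, y is the line along which they close (so a half turn about z gives the same grasp; the last joint's range is limited). The gripper opens to 85 mm and grips with 20 to 120 N. Pads are 22 mm wide; open, the fingers measure 114 mm over their backs; the gripper's body (76 mm by 85 mm) begins 54 mm behind the grasp point. The pads swing forward as they close: fully open they stand 13 mm farther back than shut.
Start: joints at [-70.096, 7.471, 85.268, -0, 87.261, -4.893], TCP at [251.668, -544.673, 250.292] pointing down, gripper open.
Joint ranges: [-169.43, 169.43], [-51.17, 129.36], [1.28, 143.12], [-76.62, 256.62], [0, 156.53], [-152.29, 152.29]. Speed limits (degrees/s): [136.94, 136.94, 159.86, 180, 180, 180].

## Interface

Orientations are given as [roll, pitch, yaw] about the fixed x, y, z axes, in that order (R = Rz(yaw) Ry(pitch) Rx(roll)).
In Python, from bench import r gives the robot as it stands. The module is installed in compiled form; this text tells all that it offers.
- The arm moves only by the tool servo_tool, never from a script. Its arguments are lists of equal length, an entry for each row: "fingers": the finger opening in m, from 0 to 0.0854; "linear": the shift along the tool's x, y, z in m, a list of three; "rotation": the turn, a rotation vector about the tool's x, y, z in degrees, a list of three. A call has 1 to 10 rows; each row is the pose to reach, as a shift and turn from the pose commanded when the call began, along the tool's axes at that moment; what a row does not reach only later rows make up. A row lasts 1/10 s, in which the tool goes at most 50 mm and 8.59 degrees, less where a joint would pass 70% of its speed; a pose out of reach is approached as far as the arm can. A call with a gripper value outside its range is refused whole. The fingers move at their own pace and stop on an object; "force" is the grip in N (left out, the last holds). Time passes only in rows, so rows that repeat a pose let the fingers close. It gives the time, the measured TCP pose, the force, the opening and the grip force at its end, in the units of the state.
- r.sense(): the state, without advancing time (a new reading comes with each control period).
- r.snapshot(name): name is "side" or "top"; returns a dict with "frame" (420x560x3 uint8, red, green, blue), "fx", "fy", "cx", "cy" (pixels), "camera_from_world" (4x4, takes a point from world to camera coordinates). Camera axes: x right, y up, looking along -z (the intrinsics and any distortion apply to the point x, -y, -z); pixel columns grow to the right and rows downward; lengths in mm; the calibration is good to about 2 mm. A picture is of the moment at which its call begins. There is no depth.
- r.hand_in(): hands the job in; it is judged then, once.
The state is a dict: "time": time; "joint_pos": joint angles; "qd": joint speeds; "joint_efforts": joint torques, N m; "tool_pos": TCP position; "tcp_rot": TCP orientation; "ft_force": force on the tool from outside, world axes, zero at the start; "wrist_torque": the same for the moment, N m; "finger_gap": finger opening in mm; "grip_force": force on a finger pad.
Only numpy, scipy, OpenCV 4.12 (cv2) and the standard library are available. Lean on these libraries where they do the work, as an engineer would, in place of code of your own. Each camera call takes 0.05 s, during which the arm holds its last target. There are 200 camera calls.

## Task

One loose heat sink lies on the counter: find the bay of the display stand whose fixed sample is of the same kind. First take the reel that stands in front of that bay and stand it upright in the dish, then slide the heat sink into that bay, square and right side up, in under the clear strip until it gently touches its sample, and leave it there. Do not ram the sample, and leave the other reel, the jar and the screwdriver alone.

Things in the scene. Friction and masses are not known exactly. Their poses are not given: they have to be found in the camera images.
- heatsink: The loose aluminium heat sink: 50 (x) by 60 (y) by 40 (z) mm, 0.25 kg, a 6 mm base with 7 upright straight fins running along its x. Origin at the centre of its underside, z up. Looks the same turned by half a turn about z.
- sample_tall: Fixed sample, same kind as the loose heat sink: 50 (x) by 60 (y) by 40 (z) mm, 7 straight fins along x, screwed down in one of the three bays, how deep varies. Origin at the centre of its underside; its -x face looks out of the bay's mouth. The loose one belongs directly in front of it, its x face against this -x face.
- sample_low: Fixed sample of another kind in another bay: same 50 by 60 mm plan and 7 straight fins, but only 16 mm high. Origin at the centre of its underside.
- sample_pin: Fixed sample of another kind in another bay: 50 by 60 by 40 mm, with 20 round 6 mm pins in place of fins. Origin at the centre of its underside.
- stand: Fixed display stand, 150 (x) by 274 (y) by 84 (z) mm, origin at the centre of its underside. Three bays along y, centres at y = -90, 0 and +90 mm, each 86 mm wide between 4 mm walls, mouths open towards -x (the robot), walled at +x. The counter is their floor. Open on top, but for a clear 4 mm thick strip across all mouths, x = -75 to -33 mm, its underside 80 mm above the counter.
- reel_a: Black plastic reel standing upright on the counter in front of a bay, 40 mm diameter, 44 mm high, 0.12 kg. Origin at the centre of its underside, z along its axis.
- reel_b: A second, identical reel, in front of another bay.
- dish: Shallow round blue dish lying loose on the counter, rim diameter 140 mm, 22 mm high, flat inside. Origin at the centre of its underside.
- dish_in (a point): Centre of the dish's inner floor.
- jar: Bystander: clear jar with a black cap, 52 mm diameter, 70 mm high; origin at the centre of its underside.
- screwdriver: Bystander: screwdriver lying on the counter, 160 mm long along its x; origin under its middle.
Mind the look-alikes: they are no part of the job. What is shaped like the heatsink but purple or yellow is not meant.

How it is judged (in metres and radians):
On the way:
1. the reel from in front of the matching bay stands upright in the dish, before the heat sink goes in (horizontal distance between reel_a and dish below 0.045 m and z of reel_a in the frame of dish_in below 0.006 m and angle between reel_a's own z axis and vertical below 0.15 rad and horizontal distance between heatsink and sample_tall above 0.08 m), for 0.2 s.
At the end, for the whole second after the job is handed in: The reel that stood before the matching bay stands upright in the dish (within 45 mm of its centre). The heat sink stands flat in the bay of its own kind, within 3.5 mm of touching the sample, square to it within 0.08 rad and within 16 mm sideways. All is at rest (horizontal distance between reel_a and dish below 0.045 m and z of reel_a in the frame of dish_in below 0.006 m and angle between reel_a's own z axis and vertical below 0.15 rad and x of heatsink in the frame of sample_tall between -0.0535 and -0.048 m and y of heatsink in the frame of sample_tall between -0.016 and 0.016 m and angle between the x axis of heatsink and the x axis of sample_tall, either way round below 0.08 rad and angle between heatsink's own z axis and vertical below 0.05 rad and height (world z) of heatsink below 0.004 m and linear speed of each of heatsink, reel_a below 0.01 m/s).
It fails at once if the heat sink is rammed against the sample (over 40 N) (contact force between heatsink and sample_tall above 40 N).
It fails at once if the other reel is shifted by more than 15 mm (distance of reel_b from where it was at the start of the episode above 0.015 m).
It fails at once if the jar is shifted by more than 20 mm (distance of jar from where it was at the start of the episode above 0.02 m).
It fails at once if the screwdriver is shifted by more than 20 mm (distance of screwdriver from where it was at the start of the episode above 0.02 m).
It also fails if it takes over 72 s, if anything falls off the work surface, if the arm or the gripper's body presses on something with over 40 N, if the wrist force passes 120 N, or if a joint passes its speed limit or range.

## Working session

There is one attempt and no reset: what is moved stays moved. The work goes in short steps, Python scripts to look and compute and a tool call to move; the robot and the scene stay as the last step left them, time stands still between calls to the robot, and variables do not carry over. Pictures are saved under pics/ and viewed, at most 11 in all, crops included, and the job is handed in when it is done.

Besides the shell and the picture viewer there is one more tool, called after "Call:" as name(argument=value, ...), one argument or row to a line, values as JSON. servo_tool: Moves the arm, as the interface text tells. Its arguments: {"type":"object","properties":{"fingers":{"type":"array","items":{"type":"number"}},"linear":{"type":"array","items":{"type":"array","items":{"type":"number"}}},"rotation":{"type":"array","items":{"type":"array","items":{"type":"number"}}},"force":{"type":"number"}},"required":["fingers","linear","rotation"]}

```bash
mkdir -p pics; cat > h.py <<'E'
import numpy as np, cv2
from bench import r
def snap(n,f):
    s=r.snapshot(n); cv2.imwrite(f'pics/{f}.png',cv2.cvtColor(s['frame'],cv2.COLOR_RGB2BGR)); np.save(f'pics/{f}.npy',s,allow_pickle=True); return s
def load(f): return np.load(f'pics/{f}.npy',allow_pickle=True).item()
def ray(s,u,v):
    T=np.array(s['camera_from_world']);R=T[:3,:3];c=-R.T@T[:3,3]
    d=R.T@np.array([(u-s['cx'])/s['fx'],-(v-s['cy'])/s['fy'],-1.]);return c,d
def pt(s,u,v,z):
    c,d=ray(s,u,v);return (c+d*(z-c[2])/d[2]).round(1)
def px(s,p):
    T=np.array(s['camera_from_world']);q=T[:3,:3]@np.array(p,float)+T[:3,3]
    return (s['cx']+s['fx']*q[0]/-q[2], s['cy']-s['fy']*q[1]/-q[2])
E
python3 - <<'E'
from h import *
for n in('top','side'):
    s=snap(n,n+'0'); print({k:v for k,v in s.items() if k!='frame'})
print(r.sense())
E
```

```text
{'fx': 402.9479103254576, 'fy': 402.9479103254576, 'cx': 269.5649045217, 'cy': 209.62291652065042, 'camera_from_world': array([[-1.10963293e-02, -9.99760350e-01, -1.88710048e-02,
         2.20459082e+01],
       [ 9.89548924e-01, -1.36924986e-02,  1.43545959e-01,
        -5.79173575e+02],
       [-1.43769950e-01, -1.70809493e-02,  9.89463715e-01,
        -9.21306373e+02],
       [ 0.00000000e+00,  0.00000000e+00,  0.00000000e+00,
         1.00000000e+00]])}
{'fx': 393.5152766818898, 'fy': 393.5152766818898, 'cx': 277.38393704479967, 'cy': 214.2571105725168, 'camera_from_world': array([[-9.91037985e-01, -1.33444288e-01,  6.02782783e-03,
         5.72660843e+02],
       [ 7.78870012e-02, -5.40597566e-01,  8.37668125e-01,
        -9.57193151e+01],
       [-1.08523398e-01,  8.30630419e-01,  5.46146298e-01,
        -8.29116608e+02],
       [ 0.00000000e+00,  0.00000000e+00,  0.00000000e+00,
         1.00000000e+00]])}
{'time': 0.1, 'joint_pos': array([-7.00937251e+01,  7.50875228e+00,  8.53224893e+01,  1.25325355e-04,
        8.72622210e+01, -4.89183636e+00]), 'qd': array([-0.03145058, -0.12303337, -0.10421134, -0.04806978,  0.06736112,
        0.02595425]), 'joint_efforts': array([ 1.26074301e-03, -5.70953143e+01, -5.01941729e+01, -1.45682402e-04,
        8.22689908e-03, -1.29852433e-04]), 'tool_pos': array([ 251.52907631, -544.22666668,  249.3757369 ]), 'tcp_rot': array([-1.79906889e+02, -8.09472982e-03,  2.47980986e+01]), 'ft_force': array([-0.02013562, -0.26547779,  0.50328678]), 'wrist_torque': array([-0.01742141, -0.00790879, -0.01000995]), 'grip_force': 0.0, 'finger_gap': 85.98338507744455}
```

View pics/top0.png

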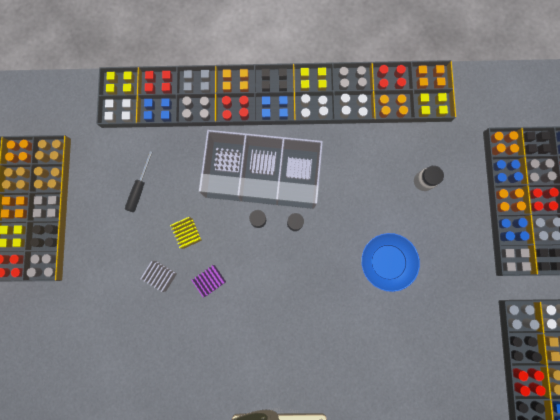

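View pics/side0.png

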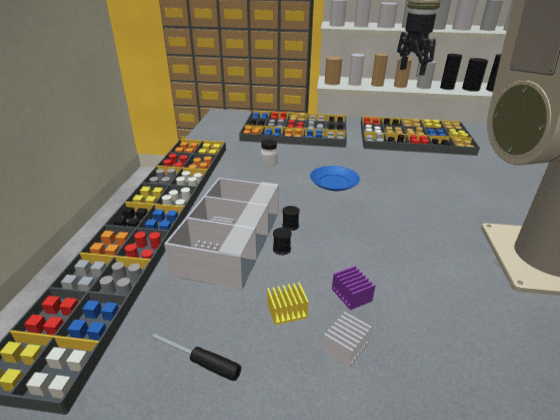

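The top view shows the loose grey heat sink at (158,276), with purple (209,281) and yellow (185,232) look-alikes. The stand is at (262,168): the left bay holds pins, the middle and right bays hold fins. The reels are at (258,218) and (295,222), the dish at (390,262), the jar at (431,177) and the screwdriver at (138,185). I'll enlarge the stand to tell tall from low.

```bash
python3 - <<'E'
from h import *
a=load('top0')['frame'][120:240,190:340]; b=load('side0')['frame'][170:290,160:310]; c=load('top0')['frame'][210:310,130:240]
im=np.hstack([cv2.resize(x,(400,320),interpolation=cv2.INTER_CUBIC) for x in(a,b)])
im2=cv2.resize(c,(330,280),interpolation=cv2.INTER_CUBIC); im=np.vstack([im,np.zeros((280,800,3),np.uint8)]); im[320:,:330]=im2
d=load('side0')['frame'][250:370,250:400]; im[320:,400:750]=cv2.resize(d,(350,280),interpolation=cv2.INTER_CUBIC)
cv2.imwrite('pics/c1.png',im[:,:,::-1])
s=load('top0');S=load('side0')
def blob(m,n):
    k,l,st,ce=cv2.connectedComponentsWithStats(m.astype(np.uint8)); 
    for i in range(1,k):
        if st[i,4]>60: print(n,st[i],ce[i].round(1))
f=s['frame'].astype(int);sub=np.zeros(f.shape[:2],bool);sub[205:320,120:440]=1
blob((f.max(2)<75)&sub,'dark'); blob((f[...,2]-f[...,0]>80)&sub,'blue')
sub[:]=0;sub[250:300,130:185]=1
m=((f.min(2)>135)&sub).astype(np.uint8);blob(m,'grey')
pts=np.argwhere(m)[:,::-1].astype(np.float32);rc=cv2.minAreaRect(pts);print(rc)
b=cv2.boxPoints(rc);print(b,[pt(s,*q,40) for q in b],pt(s,*rc[0],40))
for q in [(258,218),(295,222)]:print('reel',pt(s,*q,44))
print('dish',pt(s,390,262,22))
for q in [(207,131),(323,141),(318,207),(201,199)]: print('stand',pt(s,*q,84))
E
```

```text
dark [125 205  12   7  61] [130.6 207.5]
blue [ 361  233   59   59 2691] [390.2 261.9]
((156.6094207763672, 275.2596435546875), (26.20487403869629, 24.042970657348633), 31.607501983642578)
[[139.15019 278.6309 ]
 [151.75105 258.1545 ]
 [174.06865 271.8884 ]
 [161.46779 292.36478]] [array([420. , 323.4,  40. ]), array([467.5, 295.1,  40. ]), array([434.7, 241.3,  40. ]), array([387.7, 269.8,  40. ])] [427.3 282.4  40. ]
reel [559.4  42.5  44. ]
reel [548.6 -45.2  44. ]
dish [ 452.3 -270.4   22. ]
stand [762.7 159.6  84. ]
stand [ 733.6 -112.6   84. ]
stand [577.8 -96.5  84. ]
stand [600.2 171.6  84. ]
```

View pics/c1.png

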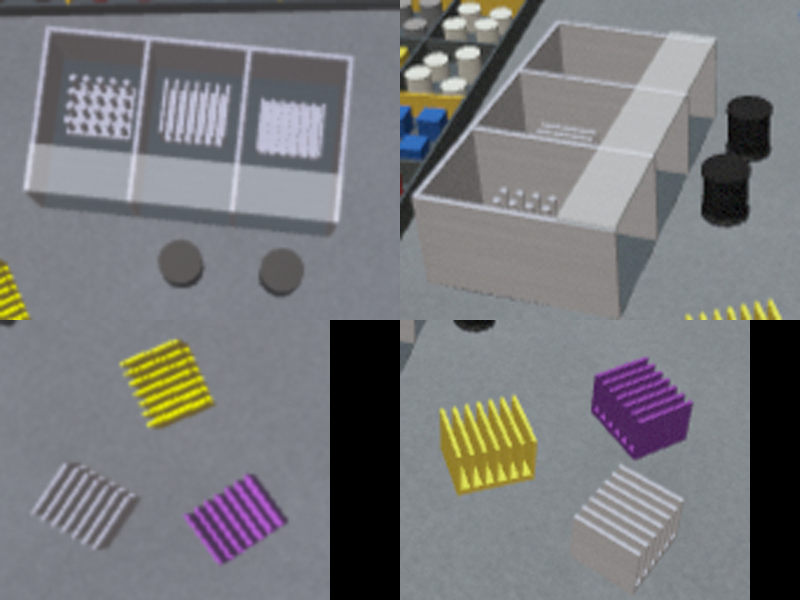

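The middle bay holds the tall one. In the top view its fins have deep dark gaps like the loose sink, and its fin tops show over the wall in the side view. The right bay's sample is shallow and hidden behind its wall. The reel for the job is therefore the one at (258,218). The loose heat sink is the grey one at (158,276), since the other two are purple and yellow.

```bash
cat >> h.py <<'E'
from scipy.spatial.transform import Rotation as Ro
def go(p,rpy):
    """tool-frame shift (m) and rotvec (deg) to a world target"""
    s=r.sense();R=Ro.from_euler('xyz',s['tcp_rot'],degrees=True);R2=Ro.from_euler('xyz',rpy,degrees=True)
    print('lin',(R.inv().apply(np.array(p)-s['tool_pos'])/1000).round(4).tolist(),'rot',(R.inv()*R2).as_rotvec(degrees=True).round(2).tolist(),'t',s['time'])
E
python3 - <<'E'
from h import *
s=load('top0');f=s['frame'].astype(int)
print(f[218,250:268].tolist()[::4],f[222,240].tolist())
for x0,x1 in((245,275),(282,310)):
    m=np.zeros(f.shape[:2],np.uint8);m[208:235,x0:x1]=(f.max(2)<92)[208:235,x0:x1]
    c=max(cv2.findContours(m,0,2)[0],key=cv2.contourArea);(u,v),rad=cv2.minEnclosingCircle(c);print('reel',u,v,rad,pt(s,u,v,44),cv2.boundingRect(c))
# sample front edge candidates in the middle bay: brightness along column
g=f.sum(2)//3
print('mid bay col 255..270 rows140-205');print(g[140:208,262].tolist());print(g[140:208,268].tolist())
big=cv2.resize(s['frame'][120:215,190:335],(800,524),interpolation=cv2.INTER_CUBIC);cv2.imwrite('pics/c2.png',big[:,:,::-1])
go([559.4,42.5,150],[180,0,-5])
E
```

```text
[[94, 91, 91], [92, 89, 88], [92, 89, 89], [92, 89, 89], [111, 113, 118]] [128, 131, 138]
reel 258.5 221.0 7.159010887145996 [552.2  41.4  44. ] (252, 218, 14, 10)
reel 294.6891784667969 222.1216278076172 8.324808120727539 [548.3 -44.5  44. ] (287, 214, 16, 17)
mid bay col 255..270 rows140-205
[91, 91, 91, 91, 91, 91, 92, 92, 93, 94, 99, 104, 106, 114, 161, 187, 193, 198, 197, 196, 195, 195, 194, 194, 193, 191, 176, 172, 171, 157, 133, 117, 117, 112, 99, 96, 97, 97, 98, 115, 158, 167, 168, 166, 167, 167, 168, 168, 167, 168, 168, 167, 167, 168, 167, 167, 165, 150, 108, 95, 95, 95, 95, 110, 127, 130, 131, 131]
[91, 91, 91, 92, 92, 91, 91, 92, 92, 93, 100, 136, 130, 130, 132, 139, 142, 151, 155, 169, 172, 186, 188, 189, 187, 186, 188, 191, 194, 193, 196, 196, 194, 186, 135, 102, 97, 97, 98, 102, 141, 163, 168, 168, 167, 167, 168, 168, 167, 167, 167, 168, 167, 167, 168, 167, 167, 163, 126, 99, 94, 95, 93, 94, 112, 128, 130, 129]
lin [0.5256, -0.4033, 0.1001] rot [-0.09, 0.02, 29.8] t 0.1
```

View pics/c2.png

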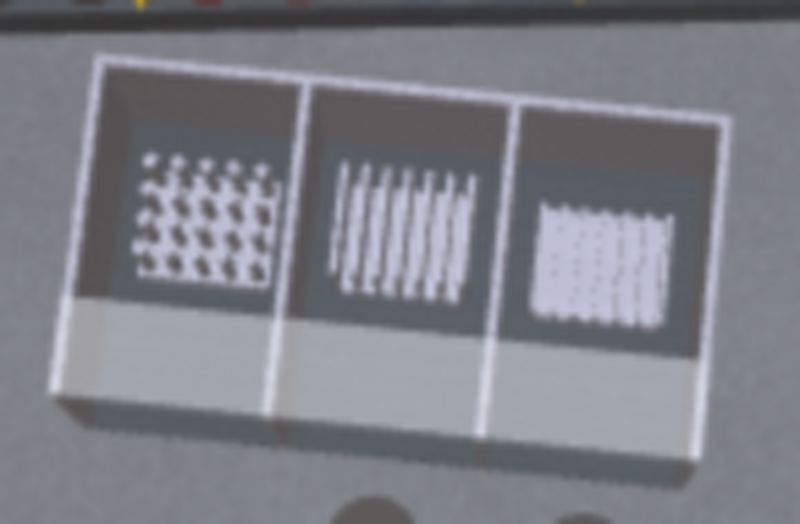

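The middle bay's sample has deep fins and is the tall one. The strip covers crop rows 300-460, and the sample's front foot is at crop (345,293)-(460,303).

```bash
python3 - <<'E'
from h import *
s=load('top0');f=s['frame'].astype(int)
for x0,x1 in((245,275),(282,310)):
    m=np.zeros(f.shape[:2],np.uint8);m[208:235,x0:x1]=(f.max(2)<102)[208:235,x0:x1]
    c=max(cv2.findContours(m,0,2)[0],key=cv2.contourArea);(u,v),rad=cv2.minEnclosingCircle(c);print('reel',u,v,rad,pt(s,u,v,44),cv2.boundingRect(c))
for n,u,v,z in[('foot',252.5,173.1,3),('foot',273.4,174.9,3),('mouthL',200,191.6,84),('mouthR',316.5,203.4,84),('backL',208.1,130.9,84),('backR',322,141.8,84),('div',238.6,195.2,84),('div',277.5,199.4,84)]: print(n,pt(s,u,v,z))
S=load('side0')
print('side px of reel guess',px(S,[557,42,44]))
c=np.array([427.3,282.4]);
for a,b in((25,30),(25,-30),(-25,-30),(-25,30)):
    t=np.radians(-31);x=c[0]+a*np.cos(t)-b*np.sin(t);y=c[1]+a*np.sin(t)+b*np.cos(t);print(px(S,[x,y,40]))
E
```

```text
reel 257.8366394042969 218.72772216796875 8.918973922729492 [557.6  42.9  44. ] (250, 210, 17, 18)
reel 294.76666259765625 221.76666259765625 8.845561981201172 [549.2 -44.7  44. ] (287, 214, 17, 17)
foot [678.8  57.5   3. ]
foot [673.3   4.9   3. ]
mouthL [617.5 174.2  84. ]
mouthR [586.2 -93.3  84. ]
backL [762.9 157.   84. ]
backR [ 731.7 -110.2   84. ]
div [607.8  85.   84. ]
div [596.7  -4.4  84. ]
side px of reel guess (np.float64(284.63851842919), np.float64(232.34658275492686))
(np.float64(324.6021589387322), np.float64(333.55911538435765))
(np.float64(344.38420690847727), np.float64(311.02047782417367))
(np.float64(371.72288273077316), np.float64(325.9017723150983))
(np.float64(352.89766165701104), np.float64(350.44043291095204))
```

Call:
servo_tool(
  fingers=[0.065,0.065,0.065,0.065,0.065,0.065,0.065,0.065,0.065,0.065],
  linear=[
    [0.03,-0.02,0],
    [0.07,-0.05,0],
    [0.11,-0.08,0],
    [0.15,-0.11,0],
    [0.19,-0.14,0],
    [0.23,-0.17,0],
    [0.27,-0.2,0],
    [0.31,-0.23,0],
    [0.34,-0.26,0],
    [0.38,-0.29,0],
  ],
  rotation=[
    [0,0,4],
    [0,0,8],
    [0,0,12],
    [0,0,16],
    [0,0,20],
    [0,0,24],
    [0,0,28],
    [0,0,30],
    [0,0,30],
    [0,0,30],
  ],
  force=40,
)

```text
time: 1.1
tool_pos: [474.9, -120.4, 250.1]
tcp_rot: [180.0, 0.0, -5.2]
ft_force: [1.6, -1.7, 0.6]
finger_gap: 65.0
grip_force: 0.0
```

Call:
servo_tool(
  fingers=[0.065,0.065,0.065,0.065,0.065,0.065,0.065,0.065,0.065,0.065],
  linear=[
    [0.017,-0.043,0.02],
    [0.034,-0.085,0.04],
    [0.051,-0.128,0.07],
    [0.0676,-0.17,0.1],
    [0.0676,-0.17,0.13],
    [0.0676,-0.17,0.16],
    [0.0676,-0.17,0.18],
    [0.0676,-0.17,0.2],
    [0.0676,-0.17,0.217],
    [0.0676,-0.17,0.217],
  ],
  rotation=[
    [0,0,0],
    [0,0,0],
    [0,0,0],
    [0,0,0],
    [0,0,0],
    [0,0,0],
    [0,0,0],
    [0,0,0],
    [0,0,0],
    [0,0,0],
  ],
)

```text
time: 2.1
tool_pos: [554.9, 41.2, 30.0]
tcp_rot: [180.0, 0.3, -5.2]
ft_force: [0.6, 0.2, -1.1]
finger_gap: 65.1
grip_force: 0.0
```

Call:
servo_tool(
  fingers=[0.03,0.03,0.03,0.03,0.03,0.03,0.03,0.03],
  linear=[
    [0,0,0],
    [0,0,0],
    [0,0,0],
    [0,0,0],
    [0,0,0],
    [0,0,0],
    [0,0,0],
    [0,0,0],
  ],
  rotation=[
    [0,0,0],
    [0,0,0],
    [0,0,0],
    [0,0,0],
    [0,0,0],
    [0,0,0],
    [0,0,0],
    [0,0,0],
  ],
  force=40,
)

```text
time: 2.9
tool_pos: [558.9, 41.1, 34.6]
tcp_rot: [-180.0, -0.1, -5.2]
ft_force: [0.2, 1.6, 6.0]
finger_gap: 37.6
grip_force: 40.4
```

Call:
servo_tool(
  fingers=[0.03,0.03,0.03,0.03,0.03,0.03,0.03,0.03,0.03,0.03],
  linear=[
    [0,0,-0.02],
    [0,0,-0.05],
    [0,0,-0.08],
    [-0.01,0.03,-0.1],
    [-0.02,0.07,-0.1],
    [-0.03,0.11,-0.1],
    [-0.04,0.15,-0.1],
    [-0.05,0.19,-0.1],
    [-0.06,0.23,-0.1],
    [-0.066,0.26,-0.1],
  ],
  rotation=[
    [0,0,0],
    [0,0,0],
    [0,0,0],
    [0,0,0],
    [0,0,0],
    [0,0,0],
    [0,0,0],
    [0,0,0],
    [0,0,0],
    [0,0,0],
  ],
)

```text
time: 3.9
tool_pos: [467.1, -213.8, 133.2]
tcp_rot: [180.0, 0.0, -5.3]
ft_force: [0.6, 0.9, -1.2]
finger_gap: 37.8
grip_force: 40.5
```

Call:
servo_tool(
  fingers=[0.03,0.03,0.03,0.03,0.03,0.03],
  linear=[
    [-0.006,0.03,0],
    [-0.012,0.06,0],
    [-0.012,0.06,0.03],
    [-0.012,0.06,0.05],
    [-0.012,0.06,0.05],
    [-0.012,0.06,0.05],
  ],
  rotation=[
    [0,0,0],
    [0,0,0],
    [0,0,0],
    [0,0,0],
    [0,0,0],
    [0,0,0],
  ],
)

```text
time: 4.5
tool_pos: [450.7, -270.2, 83.2]
tcp_rot: [-180.0, 0.1, -5.2]
ft_force: [0.3, -0.6, -0.4]
finger_gap: 37.9
grip_force: 40.5
```

```bash
python3 - <<'E'
from h import *
a=snap('top','top1')['frame'];b=snap('side','side1')['frame']
im=np.hstack([cv2.resize(a[190:340,300:500],(400,300)),cv2.resize(b[90:240,260:460],(400,300))])
cv2.imwrite('pics/c3.png',im[:,:,::-1]);x=r.sense();print(x['tool_pos'],x['tcp_rot'],x['ft_force'],x['finger_gap'])
E
```

```text
[ 451.8947376  -270.83299083   84.75337414] [ 1.79939126e+02 -9.74724050e-02 -5.17931998e+00] [ 1.11847359 -0.13101486 -1.49418366] 37.41867191135393
```

View pics/c3.png

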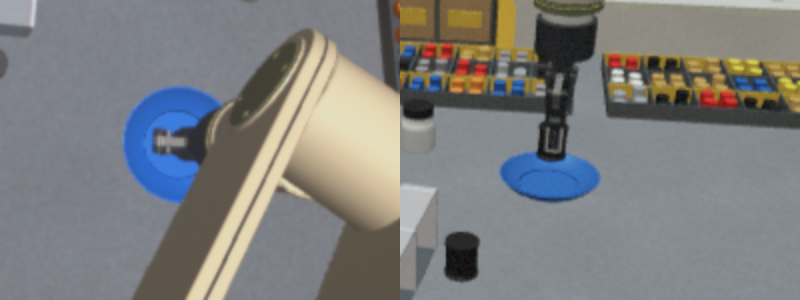

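The reel is held over the dish, and the gripper tip is at the dish centre in both crops. Next I lower it.

Call:
servo_tool(
  fingers=[0.03,0.03,0.03,0.03,0.03,0.03,0.03,0.03],
  linear=[
    [0,0,0.02],
    [0,0,0.035],
    [0,0,0.041],
    [0,0,0.043],
    [0,0,0.044],
    [0,0,0.045],
    [0,0,0.046],
    [0,0,0.046],
  ],
  rotation=[
    [0,0,0],
    [0,0,0],
    [0,0,0],
    [0,0,0],
    [0,0,0],
    [0,0,0],
    [0,0,0],
    [0,0,0],
  ],
)

```text
time: 5.4
tool_pos: [452.1, -270.8, 39.8]
tcp_rot: [180.0, -0.1, -5.2]
ft_force: [-6.1, 6.8, 16.3]
finger_gap: 37.7
grip_force: 41.3
```

Call:
servo_tool(
  fingers=[0.03,0.045,0.055,0.055,0.055,0.055,0.055,0.055,0.055,0.055],
  linear=[
    [0,0,-0.001],
    [0,0,-0.001],
    [0,0,-0.001],
    [0,0,-0.001],
    [0,0,-0.01],
    [0,0,-0.03],
    [0,0,-0.06],
    [0,0,-0.1],
    [0,0,-0.14],
    [0,0,-0.18],
  ],
  rotation=[
    [0,0,0],
    [0,0,0],
    [0,0,0],
    [0,0,0],
    [0,0,0],
    [0,0,0],
    [0,0,0],
    [0,0,0],
    [0,0,0],
    [0,0,0],
  ],
)

```text
time: 6.4
tool_pos: [450.8, -270.3, 219.5]
tcp_rot: [180.0, -0.0, -5.2]
ft_force: [0.5, -0.8, 0.1]
finger_gap: 54.8
grip_force: 0.0
```

```bash
python3 - <<'E'
from h import *
go([427.3,282.4,180],[180,0,-31])
E
```

```text
lin [-0.0735, -0.5483, 0.0394] rot [0.0, -0.02, 25.8] t 6.4
```

Call:
servo_tool(
  fingers=[0.085,0.085,0.085,0.085,0.085,0.085,0.085,0.085,0.085,0.085],
  linear=[
    [-0.006,-0.045,0],
    [-0.012,-0.09,0],
    [-0.018,-0.135,0],
    [-0.024,-0.18,0],
    [-0.03,-0.225,0],
    [-0.036,-0.27,0],
    [-0.042,-0.315,0],
    [-0.048,-0.36,0],
    [-0.054,-0.405,0],
    [-0.06,-0.45,0],
  ],
  rotation=[
    [0,0,3],
    [0,0,6],
    [0,0,9],
    [0,0,12],
    [0,0,15],
    [0,0,18],
    [0,0,21],
    [0,0,24],
    [0,0,25.8],
    [0,0,25.8],
  ],
)

```text
time: 7.4
tool_pos: [431.7, 185.0, 218.2]
tcp_rot: [-179.9, -0.1, -31.1]
ft_force: [0.3, -0.6, 0.7]
finger_gap: 85.0
grip_force: 0.0
```

```bash
python3 - <<'E'
from h import *
a=snap('top','top2')['frame'];b=snap('side','side2')['frame']
im=np.hstack([cv2.resize(a[190:340,300:500],(400,300)),cv2.resize(b[90:240,260:460],(400,300))])
cv2.imwrite('pics/c4.png',im[:,:,::-1])
go([427.3,282.4,130],[180,0,-31])
E
```

```text
lin [-0.0515, -0.0791, 0.0882] rot [-0.12, 0.04, 0.31] t 7.5
```

View pics/c4.png

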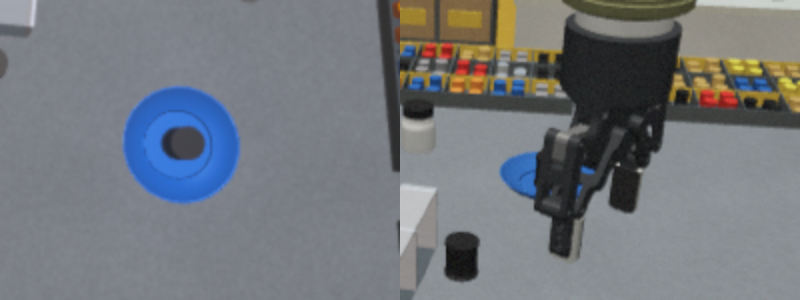

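The reel stands in the middle of the dish (crop 184,143). Now for the heat sink.

Call:
servo_tool(
  fingers=[0.085,0.085,0.085,0.085,0.085,0.085,0.085,0.085,0.085,0.085],
  linear=[
    [-0.025,-0.04,0.02],
    [-0.0515,-0.079,0.04],
    [-0.0515,-0.079,0.08],
    [-0.0515,-0.079,0.11],
    [-0.0515,-0.079,0.13],
    [-0.0515,-0.079,0.15],
    [-0.0515,-0.079,0.17],
    [-0.0515,-0.079,0.18],
    [-0.0515,-0.079,0.187],
    [-0.0515,-0.079,0.187],
  ],
  rotation=[
    [0,0,0],
    [0,0,0],
    [0,0,0],
    [0,0,0],
    [0,0,0],
    [0,0,0],
    [0,0,0],
    [0,0,0],
    [0,0,0],
    [0,0,0],
  ],
)

```text
time: 8.5
tool_pos: [428.5, 277.0, 30.0]
tcp_rot: [180.0, 0.0, -31.0]
ft_force: [-0.3, -0.5, 1.2]
finger_gap: 84.9
grip_force: 0.0
```

Call:
servo_tool(
  fingers=[0.05,0.05,0.05,0.05,0.05,0.05,0.05],
  linear=[
    [0,0,0],
    [0,0,0],
    [0,0,0],
    [0,0,0],
    [0,0,0],
    [0,0,0],
    [0,0,0],
  ],
  rotation=[
    [0,0,0],
    [0,0,0],
    [0,0,0],
    [0,0,0],
    [0,0,0],
    [0,0,0],
    [0,0,0],
  ],
  force=40,
)

```text
time: 9.2
tool_pos: [429.9, 278.0, 31.9]
tcp_rot: [-179.9, -0.1, -31.0]
ft_force: [-0.4, -0.0, 6.8]
finger_gap: 59.5
grip_force: 44.3
```

Call:
servo_tool(
  fingers=[0.05,0.05,0.05],
  linear=[
    [0,0,-0.03],
    [0,0,-0.065],
    [0,0,-0.09],
  ],
  rotation=[
    [0,0,0],
    [0,0,0],
    [0,0,0],
  ],
)

```text
time: 9.5
tool_pos: [428.8, 277.4, 122.2]
tcp_rot: [-180.0, -0.0, -31.0]
ft_force: [0.6, 0.8, -2.8]
finger_gap: 59.1
grip_force: 45.3
```

```bash
python3 - <<'E'
from h import *
go([559.4,45.4,120],[180,0,-6.7])
E
```

```text
lin [0.2314, 0.1316, 0.0022] rot [-0.03, -0.04, -24.3] t 9.5
```

Call:
servo_tool(
  fingers=[0.05,0.05,0.05,0.05,0.05,0.05,0.05,0.05,0.05,0.05],
  linear=[
    [0.033,0.019,0],
    [0.066,0.038,0],
    [0.1,0.057,0],
    [0.133,0.076,0],
    [0.166,0.095,0],
    [0.2,0.114,0],
    [0.22,0.126,0],
    [0.2314,0.1316,0],
    [0.2314,0.1316,0],
    [0.2314,0.1316,0],
  ],
  rotation=[
    [0,0,-4],
    [0,0,-8],
    [0,0,-12],
    [0,0,-16],
    [0,0,-20],
    [0,0,-24.3],
    [0,0,-24.3],
    [0,0,-24.3],
    [0,0,-24.3],
    [0,0,-24.3],
  ],
)

```text
time: 10.5
tool_pos: [558.6, 46.1, 120.0]
tcp_rot: [-180.0, 0.1, -6.7]
ft_force: [-0.9, 0.7, -2.9]
finger_gap: 59.3
grip_force: 45.2
```

```bash
python3 - <<'E'
from h import *
go([559.4,45.4,33],[180,0,-6.7]); x=r.sense(); print(x['tool_pos'],x['tcp_rot'])
E
```

```text
lin [0.001, 0.0006, 0.0869] rot [-0.02, 0.06, -0.01] t 10.5
[558.61729455  46.09271668 119.95054987] [-1.79978312e+02  6.39399208e-02 -6.71281229e+00]
```

Call:
servo_tool(
  fingers=[0.05,0.05,0.05,0.05,0.05,0.05,0.05,0.05,0.05],
  linear=[
    [0,0,0.03],
    [0,0,0.06],
    [0,0,0.075],
    [0,0,0.082],
    [0,0,0.084],
    [0,0,0.085],
    [0,0,0.086],
    [0,0,0.087],
    [0,0,0.087],
  ],
  rotation=[
    [0,0,0],
    [0,0,0],
    [0,0,0],
    [0,0,0],
    [0,0,0],
    [0,0,0],
    [0,0,0],
    [0,0,0],
    [0,0,0],
  ],
)

```text
time: 11.4
tool_pos: [559.7, 45.3, 33.9]
tcp_rot: [-180.0, -0.1, -6.7]
ft_force: [0.2, -0.1, -2.4]
finger_gap: 58.8
grip_force: 45.1
```

Call:
servo_tool(
  fingers=[0.05,0.05,0.05,0.05],
  linear=[
    [0,0,0.001],
    [0,0,0.002],
    [0,0,0.0025],
    [0,0,0.0025],
  ],
  rotation=[
    [0,0,0],
    [0,0,0],
    [0,0,0],
    [0,0,0],
  ],
)

```text
time: 11.8
tool_pos: [559.5, 45.3, 31.9]
tcp_rot: [180.0, -0.0, -6.7]
ft_force: [-5.6, -1.4, 8.4]
finger_gap: 59.3
grip_force: 46.4
```

Call:
servo_tool(
  fingers=[0.065,0.072,0.072,0.072,0.072,0.072,0.072,0.072,0.072,0.072],
  linear=[
    [0,0,0],
    [0,0,0],
    [0,0,0],
    [0,0,-0.01],
    [0,0,-0.03],
    [0,0,-0.06],
    [0,0,-0.1],
    [-0.04,0,-0.11],
    [-0.08,0,-0.11],
    [-0.12,0,-0.11],
  ],
  rotation=[
    [0,0,0],
    [0,0,0],
    [0,0,0],
    [0,0,0],
    [0,0,0],
    [0,0,0],
    [0,0,0],
    [0,0,0],
    [0,0,0],
    [0,0,0],
  ],
)

```text
time: 12.8
tool_pos: [439.5, 59.5, 142.1]
tcp_rot: [-180.0, -0.1, -6.7]
ft_force: [-0.2, 0.6, 1.5]
finger_gap: 72.0
grip_force: 0.0
```

```bash
python3 - <<'E'
from h import *
a=snap('top','top3')['frame'];b=snap('side','side3')['frame']
im=np.hstack([cv2.resize(a[120:270,190:340],(400,400),interpolation=cv2.INTER_CUBIC),cv2.resize(b[165:315,200:350],(400,400),interpolation=cv2.INTER_CUBIC)])
cv2.imwrite('pics/c5.png',im[:,:,::-1])
s=load('top3')
for n,x,y in(('front',-94,0),('rear',-144,0),('mouth',-75,0)):print(n,px(s,[674.6+x*.993,31.9-x*.1167,40]))
E
```

```text
front (np.float64(257.87795919892346), np.float64(209.1371831821603))
rear (np.float64(255.5725114074899), np.float64(229.8110914565637))
mouth (np.float64(258.74524503285426), np.float64(201.3598707463729))
```

View pics/c5.png

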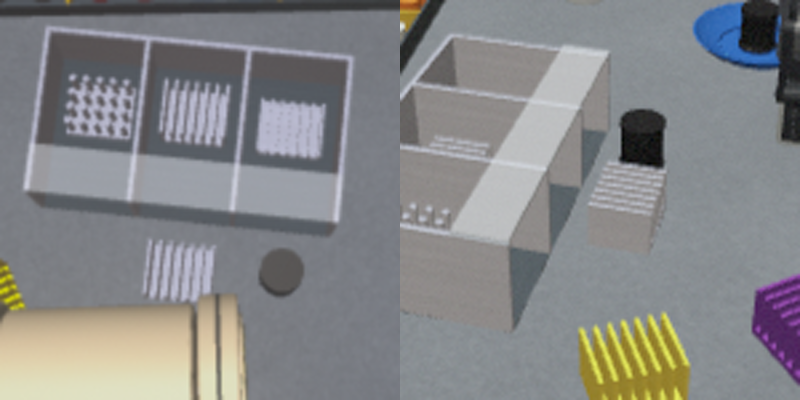

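The heat sink stands square in front of the middle bay (crop 180,270), and the reel in the dish is upright (crop right 760,25). Next I tilt the tool 50° forward, with the fingers part-closed, to push from behind under the strip.

```bash
python3 - <<'E'
from h import *
go([470,55.9,70],[180,-50,-6.7])
E
```

```text
lin [0.0357, -0.0001, 0.0694] rot [-0.0, 50.24, 0.05] t 12.9
```

Call:
servo_tool(
  fingers=[0.025,0.025,0.025,0.025,0.025,0.025,0.025,0.025,0.025,0.025],
  linear=[
    [0,0,0],
    [0,0,0],
    [0,0,0],
    [0,0,0],
    [0.01,0,0.02],
    [0.02,0,0.04],
    [0.03,0,0.06],
    [0.036,0,0.07],
    [0.036,0,0.07],
    [0.036,0,0.07],
  ],
  rotation=[
    [0,8,0],
    [0,16,0],
    [0,24,0],
    [0,32,0],
    [0,40,0],
    [0,48,0],
    [0,50.2,0],
    [0,50.2,0],
    [0,50.2,0],
    [0,50.2,0],
  ],
)

```text
time: 13.9
tool_pos: [542.5, 71.7, 80.7]
tcp_rot: [179.3, -47.7, -7.0]
ft_force: [-1.1, -0.6, 0.0]
finger_gap: 24.8
grip_force: 0.0
```

```bash
python3 - <<'E'
from h import *
go([489.9,53.6,29],[180,-50,-6.7]); x=r.sense(); print(x['tool_pos'],x['tcp_rot'])
E
```

```text
lin [-0.0719, 0.0245, -0.0019] rot [0.92, 2.34, -0.18] t 13.9
[542.53398754  71.74996814  80.6509303 ] [179.31144235 -47.66271222  -7.00125066]
```

```bash
python3 - <<'E'
from h import *
x=r.sense(); print(x['joint_pos'].round(1),x['qd'].round(1)); snap('side','side4')
E
```

```text
[ 10.7 -20.3 143.  -51.4  17.6 152.3] [-1.6 -1.3 -0.7  0.2 -1.2 -0.1]
```

Call:
servo_tool(
  fingers=[0.025,0.025],
  linear=[
    [0,0,0],
    [0,0,0],
  ],
  rotation=[
    [0,0,0],
    [0,0,0],
  ],
)

```text
time: 14.15
tool_pos: [543.6, 72.6, 83.0]
tcp_rot: [179.3, -47.9, -6.8]
ft_force: [0.2, 0.6, 0.4]
finger_gap: 25.2
grip_force: 0.0
```

```bash
python3 - <<'E'
from h import *
go([515,50.6,130],[180,-20,-6.7])
E
```

```text
lin [0.0176, 0.0259, -0.0504] rot [0.76, -27.93, -0.28] t 14.15
```

Call:
servo_tool(
  fingers=[0.025,0.025,0.025,0.025,0.025,0.025,0.025,0.025],
  linear=[
    [0.006,0.008,-0.017],
    [0.012,0.016,-0.034],
    [0.018,0.026,-0.05],
    [0.018,0.026,-0.05],
    [0.018,0.026,-0.05],
    [0.018,0.026,-0.05],
    [0.018,0.026,-0.05],
    [0.018,0.026,-0.05],
  ],
  rotation=[
    [0,-5,0],
    [0,-10,0],
    [0,-16,0],
    [0,-22,0],
    [0,-28,0],
    [0,-28,0],
    [0,-28,0],
    [0,-28,0],
  ],
)

```text
time: 14.95
tool_pos: [513.6, 50.6, 127.2]
tcp_rot: [179.3, -19.8, -7.0]
ft_force: [-0.4, -0.2, -0.2]
finger_gap: 24.9
grip_force: 0.0
```

```bash
python3 - <<'E'
from h import *
x=r.sense(); print(x['joint_pos'].round(1),x['tool_pos'],x['tcp_rot'])
go([499,52.5,60],[180,-20,-6.7])
E
```

```text
[  2.5 -17.7 124.3  -4.8  54.  101.8] [513.64715264  50.64401281 127.17736779] [179.32561262 -19.81993313  -6.98392126]
lin [-0.0367, -0.0007, 0.0582] rot [0.77, 0.18, -0.27] t 14.95
```

Call:
servo_tool(
  fingers=[0.025,0.025,0.025,0.025,0.025,0.025,0.025,0.025],
  linear=[
    [-0.02,-0.001,0.02],
    [-0.035,-0.001,0.05],
    [-0.043,-0.001,0.075],
    [-0.046,-0.001,0.083],
    [-0.047,-0.001,0.086],
    [-0.047,-0.001,0.086],
    [-0.047,-0.001,0.086],
    [-0.047,-0.001,0.086],
  ],
  rotation=[
    [0.7,0,0],
    [0.7,0,0],
    [0.7,0,0],
    [0.7,0,0],
    [0.7,0,0],
    [0.7,0,0],
    [0.7,0,0],
    [0.7,0,0],
  ],
)

```text
time: 15.75
tool_pos: [501.1, 52.4, 33.0]
tcp_rot: [-179.9, -19.9, -7.0]
ft_force: [-0.1, -0.5, 0.8]
finger_gap: 25.1
grip_force: 0.0
```

```bash
python3 - <<'E'
from h import *
x=r.sense(); print(x['joint_pos'].round(1),x['tool_pos'],x['tcp_rot'])
go([532,48.6,30],[180,-20,-6.7])
E
```

```text
[  2.3 -10.5 129.6  -4.7  41.3 102.2] [501.06255547  52.40953336  33.03320331] [-179.93720588  -19.94095709   -6.97817502]
lin [0.0283, 0.0, 0.0135] rot [0.03, 0.06, -0.26] t 15.75
```

Call:
servo_tool(
  fingers=[0.025,0.025,0.025,0.025,0.025,0.025,0.025,0.025,0.025,0.025],
  linear=[
    [0.0038,0,0.0014],
    [0.0075,0,0.0027],
    [0.0113,0,0.0041],
    [0.015,0,0.0055],
    [0.0188,0,0.0068],
    [0.0226,0,0.0082],
    [0.0263,0,0.0096],
    [0.0301,0,0.0109],
    [0.0338,0,0.0123],
    [0.0376,0,0.0137],
  ],
  rotation=[
    [0,0,0],
    [0,0,0],
    [0,0,0],
    [0,0,0],
    [0,0,0],
    [0,0,0],
    [0,0,0],
    [0,0,0],
    [0,0,0],
    [0,0,0],
  ],
)

```text
time: 16.75
tool_pos: [539.8, 47.4, 31.1]
tcp_rot: [-180.0, -19.8, -7.0]
ft_force: [-2.7, 0.2, 0.3]
finger_gap: 24.9
grip_force: 0.9
```

Call:
servo_tool(
  fingers=[0.025,0.025,0.025,0.025,0.025,0.025,0.025,0.025],
  linear=[
    [0.0038,0,0.0014],
    [0.0075,0,0.0027],
    [0.0113,0,0.0041],
    [0.015,0,0.0055],
    [0.0188,0,0.0068],
    [0.0226,0,0.0082],
    [0.0245,0,0.0089],
    [0.0245,0,0.0089],
  ],
  rotation=[
    [0,0,0],
    [0,0,0],
    [0,0,0],
    [0,0,0],
    [0,0,0],
    [0,0,0],
    [0,0,0],
    [0,0,0],
  ],
)

```text
time: 17.55
tool_pos: [565.8, 44.3, 31.3]
tcp_rot: [-180.0, -19.8, -7.0]
ft_force: [0.8, 0.1, -0.5]
finger_gap: 24.9
grip_force: 0.0
```

```bash
python3 - <<'E'
from h import *
a=snap('top','top5')['frame'];b=snap('side','side5')['frame']
im=np.hstack([cv2.resize(a[120:270,190:340],(400,400),interpolation=cv2.INTER_CUBIC),cv2.resize(b[165:315,200:350],(400,400),interpolation=cv2.INTER_CUBIC)])
cv2.imwrite('pics/c6.png',im[:,:,::-1])
x=r.sense(); print(x['joint_pos'].round(1),x['tool_pos'],x['tcp_rot'])
E
```

```text
[  0.9   0.3 119.7  -4.1  40.4 100.5] [565.5964859   44.29608157  31.2401352 ] [-179.96212057  -19.80449757   -6.97137566]
```

View pics/c6.png

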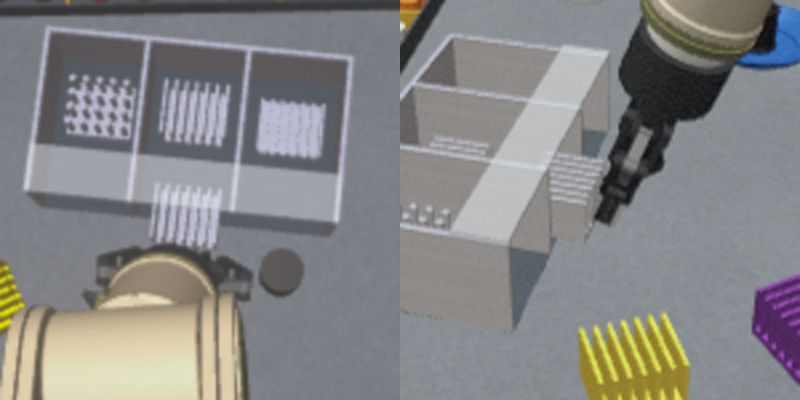

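Heat sink is halfway into the middle bay, square and centred (crop 185,215), and reel B is untouched. I back off a little and tilt to 40° for the rest of the push.

```bash
python3 - <<'E'
from h import *
go([551.9,46.3,29],[180,-40,-6.7])
E
```

```text
lin [-0.0138, -0.0003, -0.0026] rot [0.1, 20.2, -0.24] t 17.65
```

Call:
servo_tool(
  fingers=[0.025,0.025,0.025,0.025,0.025,0.025,0.025,0.025,0.025],
  linear=[
    [-0.007,0,-0.002],
    [-0.0138,0,-0.004],
    [-0.0138,0,-0.003],
    [-0.0138,0,-0.0026],
    [-0.0138,0,-0.0026],
    [-0.0138,0,-0.0026],
    [-0.0138,0,-0.0026],
    [-0.0138,0,-0.0026],
    [-0.0138,0,-0.0026],
  ],
  rotation=[
    [0,0,0],
    [0,0,0],
    [0,4,0],
    [0,8,0],
    [0,12,0],
    [0,16,0],
    [0,20.2,0],
    [0,20.2,0],
    [0,20.2,0],
  ],
)

```text
time: 18.55
tool_pos: [550.8, 46.1, 28.5]
tcp_rot: [180.0, -39.8, -6.9]
ft_force: [-0.8, -0.0, 0.3]
finger_gap: 24.7
grip_force: 0.0
```

```bash
python3 - <<'E'
from h import *
x=r.sense(); print(x['joint_pos'].round(1),x['tool_pos'],x['tcp_rot'])
go([591.6,41.6,29],[180,-40,-6.7])
E
```

```text
[  3.7 -10.2 137.9 -28.1  14.6 125.5] [550.81064214  46.08373869  28.50744462] [179.99868204 -39.84458909  -6.92477392]
lin [0.0318, -0.0005, 0.0259] rot [0.15, 0.16, -0.17] t 18.55
```

Call:
servo_tool(
  fingers=[0.025,0.025,0.025,0.025,0.025,0.025,0.025,0.025,0.025,0.025],
  linear=[
    [0.0031,0,0.0026],
    [0.0061,0,0.0051],
    [0.0092,0,0.0077],
    [0.0123,0,0.0102],
    [0.0154,0,0.0128],
    [0.0184,0,0.0154],
    [0.0215,0,0.0179],
    [0.0246,0,0.0205],
    [0.0269,0,0.0224],
    [0.0276,0,0.023],
  ],
  rotation=[
    [0,0,0],
    [0,0,0],
    [0,0,0],
    [0,0,0],
    [0,0,0],
    [0,0,0],
    [0,0,0],
    [0,0,0],
    [0,0,0],
    [0,0,0],
  ],
)

```text
time: 19.55
tool_pos: [587.5, 41.6, 28.9]
tcp_rot: [-180.0, -40.0, -7.0]
ft_force: [-1.9, 0.3, 0.5]
finger_gap: 25.2
grip_force: 1.0
```

```bash
python3 - <<'E'
from h import *
a=snap('top','top6')['frame'];b=snap('side','side6')['frame']
im=np.hstack([cv2.resize(a[120:220,210:310],(400,400),interpolation=cv2.INTER_CUBIC),cv2.resize(b[165:315,200:350],(400,400),interpolation=cv2.INTER_CUBIC)])
cv2.imwrite('pics/c7.png',im[:,:,::-1])
x=r.sense(); print(x['joint_pos'].round(1),x['tool_pos'],x['tcp_rot'],x['ft_force'])
E
```

```text
[  2.7  -4.  132.4 -27.4  13.4 124.2] [587.4435853   41.62604861  29.04727362] [-179.95421206  -39.98577304   -6.98765736] [ 0.53342392  0.85082715 -0.82174235]
```

View pics/c7.png

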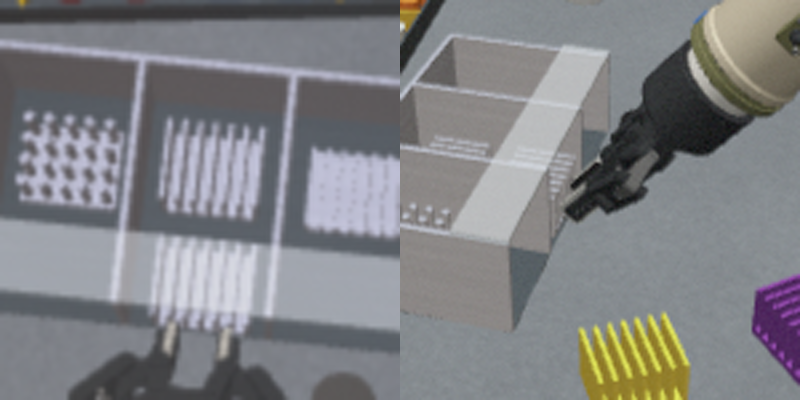

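Heat sink is square under the strip (top front edge at crop row 237), with about 20 mm to go to the sample (row 203). I'll advance slowly.

Call:
servo_tool(
  fingers=[0.025,0.025,0.025,0.025,0.025,0.025,0.025,0.025,0.025],
  linear=[
    [0.0015,0,0.0013],
    [0.0031,0,0.0026],
    [0.0046,0,0.0038],
    [0.0061,0,0.0051],
    [0.0077,0,0.0064],
    [0.0092,0,0.0077],
    [0.01,0,0.0083],
    [0.0107,0,0.009],
    [0.0107,0,0.009],
  ],
  rotation=[
    [0,0,0],
    [0,0,0],
    [0,0,0],
    [0,0,0],
    [0,0,0],
    [0,0,0],
    [0,0,0],
    [0,0,0],
    [0,0,0],
  ],
)

```text
time: 20.55
tool_pos: [601.4, 40.0, 29.1]
tcp_rot: [-180.0, -40.0, -7.0]
ft_force: [0.4, -0.6, -0.3]
finger_gap: 24.8
grip_force: 0.1
```

Call:
servo_tool(
  fingers=[0.025,0.025,0.025,0.025,0.025],
  linear=[
    [0.0004,0,0.0003],
    [0.0008,0,0.0006],
    [0.0011,0,0.001],
    [0.0015,0,0.0013],
    [0.0019,0,0.0016],
  ],
  rotation=[
    [0,0,0],
    [0,0,0],
    [0,0,0],
    [0,0,0],
    [0,0,0],
  ],
)

```text
time: 21.05
tool_pos: [603.7, 39.7, 29.1]
tcp_rot: [-180.0, -40.0, -7.0]
ft_force: [-3.1, 0.1, 1.0]
finger_gap: 24.8
grip_force: 0.9
```

Call:
servo_tool(
  fingers=[0.025,0.025,0.025,0.025],
  linear=[
    [0.0004,0,0.0003],
    [0.0008,0,0.0006],
    [0.0011,0,0.001],
    [0.0015,0,0.0013],
  ],
  rotation=[
    [0,0,0],
    [0,0,0],
    [0,0,0],
    [0,0,0],
  ],
)

```text
time: 21.45
tool_pos: [605.7, 39.4, 29.1]
tcp_rot: [-180.0, -40.0, -7.0]
ft_force: [-2.3, 0.5, 1.8]
finger_gap: 25.2
grip_force: 1.0
```

Call:
servo_tool(
  fingers=[0.025,0.025,0.025],
  linear=[
    [0.0004,0,0.0003],
    [0.0008,0,0.0006],
    [0.0011,0,0.001],
  ],
  rotation=[
    [0,0,0],
    [0,0,0],
    [0,0,0],
  ],
)

```text
time: 21.75
tool_pos: [607.2, 39.2, 29.0]
tcp_rot: [-180.0, -40.0, -7.0]
ft_force: [-3.2, 0.2, 1.2]
finger_gap: 25.4
grip_force: 1.1
```

Call:
servo_tool(
  fingers=[0.025,0.025,0.025],
  linear=[
    [0.0004,0,0.0003],
    [0.0008,0,0.0006],
    [0.0011,0,0.001],
  ],
  rotation=[
    [0,0,0],
    [0,0,0],
    [0,0,0],
  ],
)

```text
time: 22.05
tool_pos: [608.6, 39.1, 28.9]
tcp_rot: [-180.0, -40.0, -7.0]
ft_force: [-2.2, -0.4, 1.5]
finger_gap: 24.8
grip_force: 1.1
```

```bash
python3 - <<'E'
from h import *
a=snap('top','top7')['frame'];x=r.sense();print(x['ft_force'],x['tool_pos'])
im=cv2.resize(a[135:205,230:300],(560,560),interpolation=cv2.INTER_CUBIC);cv2.imwrite('pics/c8.png',im[:,:,::-1])
E
```

```text
[-1.91003532  0.02939405  1.20308145] [608.67157441  38.99391298  28.87893986]
```

View pics/c8.png

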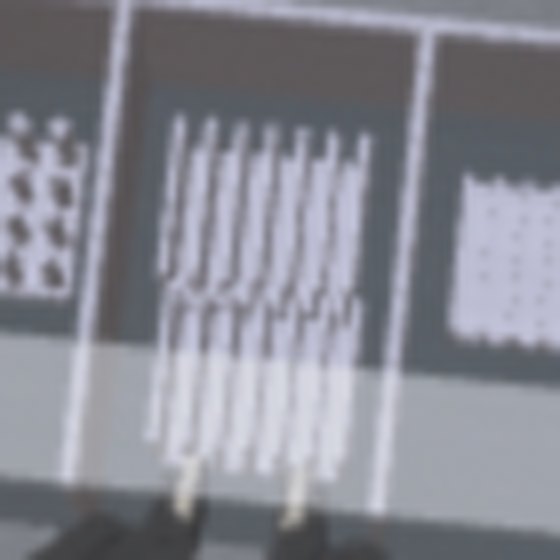

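Sample and sink are almost touching, with only a 1–3 mm seam at crop row ~285. They are square and laterally aligned. I'll creep to contact.

Call:
servo_tool(
  fingers=[0.025,0.025,0.025],
  linear=[
    [0.0004,0,0.0003],
    [0.0008,0,0.0006],
    [0.0008,0,0.0006],
  ],
  rotation=[
    [0,0,0],
    [0,0,0],
    [0,0,0],
  ],
)

```text
time: 22.4
tool_pos: [609.6, 38.9, 28.9]
tcp_rot: [-180.0, -40.0, -7.0]
ft_force: [-1.2, -0.3, 0.4]
finger_gap: 25.0
grip_force: 0.4
```

Call:
servo_tool(
  fingers=[0.025,0.025,0.025],
  linear=[
    [0.0004,0,0.0003],
    [0.0008,0,0.0006],
    [0.0008,0,0.0006],
  ],
  rotation=[
    [0,0,0],
    [0,0,0],
    [0,0,0],
  ],
)

```text
time: 22.7
tool_pos: [610.4, 38.8, 28.8]
tcp_rot: [-180.0, -40.0, -7.0]
ft_force: [-5.7, 0.1, 2.5]
finger_gap: 24.7
grip_force: 2.2
```

Call:
servo_tool(
  fingers=[0.025,0.025,0.025],
  linear=[
    [0.0003,0,0.0002],
    [0.0004,0,0.0003],
    [0.0004,0,0.0003],
  ],
  rotation=[
    [0,0,0],
    [0,0,0],
    [0,0,0],
  ],
)

```text
time: 23.0
tool_pos: [610.6, 38.8, 28.8]
tcp_rot: [-180.0, -39.9, -7.0]
ft_force: [-12.0, 1.9, 8.2]
finger_gap: 24.9
grip_force: 5.6
```

Clear contact at about 12 N. Now I retreat straight back along the heading.

Call:
servo_tool(
  fingers=[0.025,0.025,0.025,0.025,0.025,0.025,0.025],
  linear=[
    [-0.002,0,-0.0017],
    [-0.008,0,-0.0066],
    [-0.016,0,-0.0134],
    [-0.031,0,-0.026],
    [-0.042,0,-0.035],
    [-0.035,0,-0.055],
    [-0.035,0,-0.055],
  ],
  rotation=[
    [0,0,0],
    [0,0,0],
    [0,0,0],
    [0,0,0],
    [0,0,0],
    [0,0,0],
    [0,0,0],
  ],
)

```text
time: 23.7
tool_pos: [549.4, 46.7, 50.5]
tcp_rot: [-179.9, -40.2, -7.0]
ft_force: [1.1, -0.3, 0.4]
finger_gap: 24.9
grip_force: 0.0
```

```bash
python3 - <<'E'
from h import *
a=snap('top','top8')['frame'];x=r.sense();print(x['ft_force'],x['tool_pos'])
im=np.hstack([cv2.resize(a[135:205,230:300],(400,400),interpolation=cv2.INTER_CUBIC),cv2.resize(a[120:320,240:440],(400,400))]);cv2.imwrite('pics/c9.png',im[:,:,::-1])
E
```

```text
[-0.73208758 -0.02381165  0.0915985 ] [549.91673077  46.55514752  50.20212765]
```

View pics/c9.png

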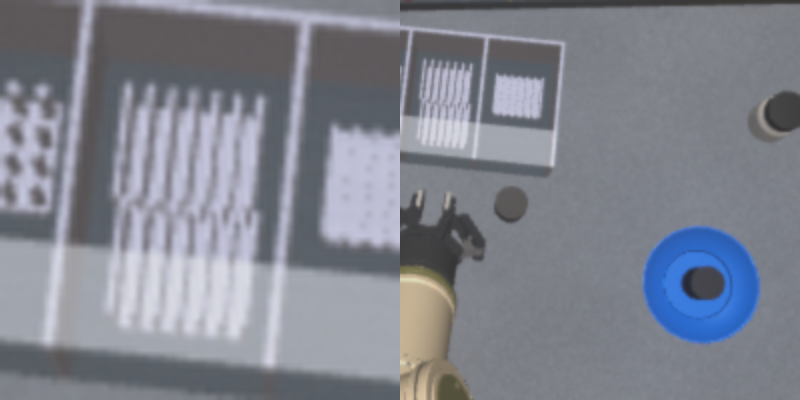

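The sink touches its sample and sits square and aligned (left crop, seam at row ~205). The reel is upright in the dish (705,283), and reel B and the jar have not moved.

```bash
python3 -c "
from bench import r
print(r.hand_in())"
```

```text
the job is handed in; nothing more can be done
None
```

I handed the job in after about 24 s of robot time: the reel stands upright in the dish, and the heat sink is square in the middle bay, touching its tall-fin sample at about 12 N. The hand-in returned no verdict.

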